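# Dock a hand-press coffee brewer in its lever stand and press the plunger home

### The arm

A 6-joint arm with a two-finger parallel gripper is mounted at the origin on a cart in front of the work surface, level with it; the furniture and walls round the work are solid. World frame = base frame: x ahead of the robot, y to its left, z up, the work surface at z = 0. Lengths are in m, angles in rad, forces in N, time in s.
With the tool pointing down it reaches from about 0.25 to 0.725 m from the base axis. Payload 4 kg.
Tool frame: the origin (TCP) lies at the very end of the fingers, on their centre line; the grasp point (between the pads) lies 19 mm behind it; z points along the fingers, y is the line along which they close (so a half turn about z gives the same grasp; the last joint's range is limited). The gripper opens to 85 mm and grips with 20 to 120 N. Pads are 22 mm wide; open, the fingers measure 114 mm over their backs; the gripper's body (76 mm by 85 mm) begins 54 mm behind the grasp point. The pads swing forward as they close: fully open they stand 13 mm farther back than shut.
Start: joints at [-1.222, 0.241, 0.005, 1.335, 0, 1.571], TCP at [0.171, -0.47, 0.231] pointing down, gripper open.
Joint ranges: [-2.72, 2.72], [-1.05, 1.87], [-1.09, 1.28], [-1.99, 2.15], [-1.42, 1.44], [-3.14, 3.14]. Speed limits (rad/s): [2.79, 2.79, 3.14, 3.14, 3.14, 3.14].

### API

Orientations are given as a unit quaternion [x, y, z, w].
In Python, from workcell import bot, vision, workorder gives the robot as it stands.
- The arm moves only by the shell command python3 -m creep 'ROWS' [OPENING]. ROWS is JSON, a list of rows, each a list of 2 entries, a list of its own where there are three numbers: the shift along the tool's x, y, z in mm, then the turn, a rotation vector about the tool's x, y, z in rad. In form: [[[dx, dy, dz], [wx, wy, wz]], ...]. A call has 1 to 12 rows; each row shifts and turns the commanded pose from where the row before left it, along the tool's axes as they then stand; what a row does not reach is not made up. A row lasts 1/8 s, in which the tool goes at most 62.5 mm and 10.7 degrees, less where a joint would pass 70% of its speed; a pose out of reach is approached as far as the arm can. A call is refused whole if a number of a shift passes 62.5 or a number of a turn 0.188, either way. A call with a gripper value outside its range is refused whole. OPENING is the finger opening in mm, from 0 to 85.4, set as the call begins (- or left out, the last holds). The fingers move at their own pace and stop on an object; the grip force is fixed at half the most. Time passes only in rows, so rows that do not move let the fingers close. It gives the time, the measured TCP pose, the force, the opening and the grip force at its end, in the units of the state.
- bot.get_obs(): the state, without advancing time (a new reading comes with each control period).
- vision.camera(name): name is "scene" or "top" or "wrist"; returns a dict with "image" (384x512x3 uint8, blue, green, red), "z_map" (384x512 float32, m along the optical axis (not along the pixel's ray), 0 where there is no reading), "K" (3x3 intrinsics, pixels), "k1" (the pictures are not rectified: a ray, as slopes to the right and down, at radius r is drawn at 1 + k1 r^2 times it, then the intrinsics apply), "rvec" (rotation vector, rad) and "tvec" (3), from world to camera coordinates, as OpenCV has them; the wrist camera has in their place "tool_from_camera" (4x4, takes a point from camera to tool coordinates, whose origin is the TCP and whose axes are the flange's). Camera axes: x right, y down, z forward; pixel columns grow to the right and rows downward; lengths in m; the calibration is good to about 2 mm. A picture is of the moment at which its call begins: read the wrist's pose just before it.
- workorder.job_done(): hands the job in; it is judged then, once.
Trained networks look in a picture, given as the dict that the camera call returned (one of the last four; its "shot" number tells which), for a name from the list of things; names that differ only in an ending like _2 or _b are one class to them, and where a whole thing is asked for, a point or a joint stands for the part that bears it (a point fixed in the world has none). Each returns a list of dicts, best first, with "score" (0 to 1); they miss things now and then, are a little off and sometimes report something else, mostly with a low value. They report only what shows in the picture. A call takes as long as a camera call. They do not tell look-alikes from the thing itself.
- vision.spot_in(picture, query): "position" ([column, row] in pixels, amid what is visible of it).
- vision.place_of(picture, query): "position" ([column, row] in pixels: a listed point, or the origin of a listed thing).
The state is a dict: "clock": time; "joint_pos": joint angles; "joint_vel": joint speeds; "tau": joint torques, N m; "eef_pos": TCP position; "tool_rot": TCP orientation; "ft_force": force on the tool from outside, world axes, zero at the start; "ft_torque": the same for the moment, N m; "grip_width": finger opening in m; "grasp_force": force on a finger pad.
Only numpy, scipy, OpenCV 4.12 (cv2) and the standard library are available. Lean on these libraries where they do the work, as an engineer would, in place of code of your own. Each camera call takes 0.05 s, during which the arm holds its last target. There are 200 camera calls.

### The job

Put the clean, empty press brewer away in its lever stand: keeping it upright, slide it into the slotted fork from the front so the fork plate runs in the neck under its flange, and let the flange drop down behind the two raised lips. Then bring the lever down onto the plunger until the plunger is fully home, and leave the lever down. Feel your way and do not force anything, and leave the other things on the worktop where they are.

Things in the scene. Friction and masses are not known exactly. Their poses are not given: they have to be found in the camera images.
- brewer: Round hand-press coffee brewer, 0.22 to 0.34 kg, standing upright on its cap. Origin: centre of its underside, z up its axis (yaw means nothing). Upward from 0: black cap 54 mm diameter to z 14 mm; neck 40 mm diameter to 25.5; grey flange 70 mm diameter to 30.5; clear barrel 50 mm diameter to 72 (grip here); then the plunger head, 45 mm diameter, top at 103 when fully out, 79 when home.
- plunger (a joint): How far the brewer's black plunger is pushed in, m: 0 fully out, 0.024 fully home (hard stop). Stiff seal: it moves at about 8 N and stays where it is left.
- stand: Steel lever stand, fixed. Origin on the worktop below the axis of a seated brewer, z up; its fork opens to -x. Base x -52 to +138, y +-63, 13 mm high. A level fork plate 6 mm thick, 80 wide is clamped on the column; its top face is set by hand anywhere 70 to 90 mm above the worktop and does not slip. No reading gives that height: feel for it, e.g. by setting the cap down on the tines.
- stand_seat (a point): Point on the stand's base on the seat axis, 13 mm up; axes as the stand's. Fork above it: slot 43 mm wide along x, tines to x -54, mouth flared from -54 to -44, half-round end: the neck stops at x about +1.5. Two lips 2.5 mm high on the tines, 45 degrees either side of -x, outside a 73 mm circle round the axis: the flange passes over them, then drops 2.5 mm onto the plate behind them.
- lever (a joint): Lever angle, rad: 0 raised, leaning back; 0.175 upright; 1.745 level, pointing to the stand's -x (plunger home if the brewer is seated). Hinge along y at stand x +95 mm, 70 mm above the fork plate's top. Wooden cross-bar along y, 16 mm diameter, 86 long, 165 mm from the hinge; arm 11 mm wide at y 0. Rubber foot 95 mm from the hinge. Stays at any angle by friction (about 1.5 N at the bar).
- stand_column (a point): Top centre of the stand's upright round column, 18 mm diameter: stand x +116 mm, 190 mm above the worktop. Fork and lever are in front of it.
- espresso_cup: Small white espresso cup, 62x89x52 mm, a bystander left of the stand; origin at the centre of its underside.
- sardine_tin: Flat sardine tin, 63x105x25 mm, a bystander behind the brewer; origin at the centre of its underside.
Not all that is in view belongs to the job. Leave any blue look-alike of the brewer alone.

How it is judged:
By the outcome, as a careful person would: the job done as asked, in the order asked, and still so for the second after the job is handed in, with the robot touching nothing.
It also fails if it takes over 72 s, if anything falls off the work surface, if the arm or the gripper's body presses on something with over 40 N, if the wrist force passes 120 N, or if a joint passes its speed limit or range.

## Working session

There is one attempt and no reset: what is moved stays moved. The work goes in short steps, Python scripts to look and compute and a shell command to move; the robot and the scene stay as the last step left them, time stands still between calls to the robot, and variables do not carry over. Pictures are saved under pics/ and viewed, at most 10 in all, crops included, and the job is handed in when it is done.

```bash
mkdir -p pics; ls
cat > h.py <<'E'
import numpy as np, cv2
from workcell import bot, vision, workorder
from scipy.spatial.transform import Rotation as R
def ray_pt(p,uv,z=None,depth=None,o=None):
    K=p["K"];k1=p["k1"]
    d=np.array([(uv[0]-K[0,2])/K[0,0],(uv[1]-K[1,2])/K[1,1]]);s=d.copy()
    for _ in range(20): s=d/(1+k1*(s@s))
    r=np.array([s[0],s[1],1.])
    if "rvec" in p and p["rvec"] is not None:
        Rm=cv2.Rodrigues(np.array(p["rvec"],float))[0];t=np.array(p["tvec"],float).ravel()
        A=Rm.T;c=-Rm.T@t
    else:
        T=np.array(p["tool_from_camera"]);Rt=R.from_quat(o["tool_rot"]).as_matrix()
        A=Rt@T[:3,:3];c=Rt@T[:3,3]+np.array(o["eef_pos"])
    d=A@r
    if depth is not None: return c+d*depth
    return c+d*(z-c[2])/d[2]
def dep(p,uv,w=2):
    u,v=int(round(uv[0])),int(round(uv[1]));a=p["z_map"][max(0,v-w):v+w+1,max(0,u-w):u+w+1];a=a[a>0]
    return float(np.median(a)) if a.size else None
E
python3 - <<'E'
from h import *
print({k:np.round(v,3) for k,v in bot.get_obs().items()})
for n in ["scene","top"]:
    p=vision.camera(n);cv2.imwrite(f"pics/{n}0.png",p["image"])
    c=ray_pt(p,(256,192),depth=0);print(n,"cam",c.round(3),p["k1"])
    for q,z in [("brewer",0),("stand",0),("stand_seat",.013),("stand_column",.19),("espresso_cup",0),("sardine_tin",0)]:
        for r in vision.place_of(p,q)[:3]:
            print(q,round(r["score"],2),np.round(r["position"],1),ray_pt(p,r["position"],z=z).round(4))
E
```

```text
pics
{'clock': np.float64(0.0), 'joint_pos': array([-1.222,  0.241,  0.004,  1.335,  0.   ,  1.571]), 'joint_vel': array([-0.002,  0.002, -0.001, -0.   ,  0.   , -0.001]), 'tau': array([ 1.0000e-03, -3.7232e+01,  2.5241e+01,  1.7000e-02,  0.0000e+00,
       -0.0000e+00]), 'eef_pos': array([ 0.171, -0.469,  0.23 ]), 'tool_rot': array([ 0.985,  0.174, -0.   , -0.001]), 'ft_force': array([ 1.442,  0.699, -0.209]), 'ft_torque': array([-0.   , -0.035,  0.003]), 'grasp_force': np.float64(0.0), 'grip_width': np.float64(0.085)}
scene cam [0.197 0.673 0.828] -0.09585323336859292
brewer 0.87 [259.4 193.4] [ 0.6327 -0.1926 -0.    ]
brewer 0.64 [304.6 187.8] [ 0.5168 -0.2799 -0.    ]
stand 0.95 [256.7 250.3] [0.5346 0.0204 0.    ]
stand_seat 0.67 [258.2 243.8] [0.5361 0.0082 0.013 ]
stand_column 0.92 [209.1 186.9] [0.6538 0.0384 0.19  ]
espresso_cup 0.77 [238.3 308.3] [0.4915 0.2021 0.    ]
sardine_tin 0.73 [275.1 169.8] [ 0.6397 -0.3238 -0.    ]
top cam [ 0.308 -0.036  1.371] -0.21520368724177216
brewer 0.91 [317.  205.7] [ 0.5142 -0.2574  0.    ]
brewer 0.67 [292.1 170.5] [ 0.6254 -0.2016  0.    ]
stand 0.75 [221.5 208.9] [0.5399 0.0135 0.    ]
stand_seat 0.64 [220.  210.4] [0.534  0.0177 0.013 ]
stand_column 0.8 [208.  154.1] [0.6501 0.0243 0.19  ]
stand_column 0.15 [316.2 208. ] [ 0.4802 -0.2238  0.19  ]
espresso_cup 0.91 [157.8 235.4] [0.4868 0.2017 0.    ]
sardine_tin 0.91 [330.7 158.9] [ 0.6457 -0.319   0.    ]
```

View pics/scene0.png

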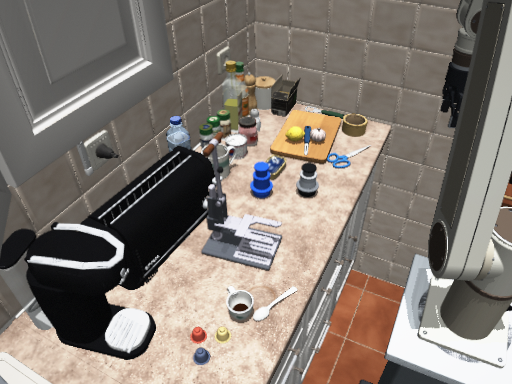

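View pics/top0.png

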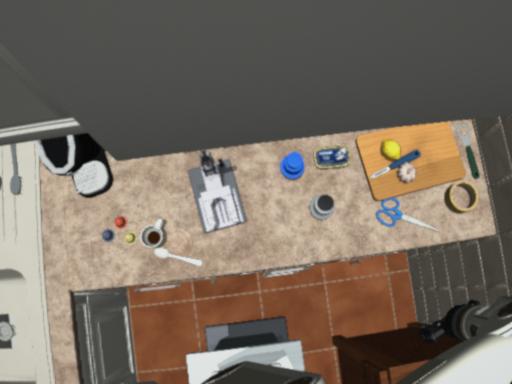

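The scene view shows the real brewer (grey and black) at about (306,180) and the blue look-alike at (261,180). The stand is at about (243,235) with its fork toward the robot, and its lever is raised at (215,185). The top view agrees: brewer (322,206), stand (217,195). I'll move above the brewer and look with the wrist camera.

```bash
python3 -m creep '[[[33,-6,-2],[0,0,0]],[[33,-6,-2],[0,0,0]],[[33,-6,-2],[0,0,0]],[[33,-6,-2],[0,0,0]],[[33,-6,-2],[0,0,0]],[[33,-6,-2],[0,0,0]],[[33,-6,-2],[0,0,0]],[[33,-6,-2],[0,0,0]],[[33,-6,-2],[0,0,0]],[[33,-6,-2],[0,0,0]],[[0,0,0],[0,0,0.18]],[[0,0,0],[0,0,0]]]' 85
python3 - <<'E'
from h import *
o=bot.get_obs();p=vision.camera("wrist");cv2.imwrite("pics/w1.png",p["image"])
t=vision.camera("top")
print(np.array(p["tool_from_camera"]).round(3))
for n,pp in (("w",p),("t",t)):
  for q,z in [("brewer",0)]:
    for r in vision.place_of(pp,q)[:3]+vision.spot_in(pp,q)[:3]:
        print(n,q,round(r["score"],2),np.round(r["position"],1),ray_pt(pp,r["position"],z=z,o=o).round(4))
# all depth points as cloud; brewer slices
def cloud(p,o=None):
    ys,xs=np.mgrid[0:384,0:512];K=p["K"]
    pts=cv2.undistortPoints(np.stack([xs,ys],-1).reshape(-1,1,2).astype(float),K,np.array([p["k1"],0,0,0,0.])).reshape(-1,2)
    z=p["z_map"].reshape(-1);m=z>0;c=np.c_[pts*z[:,None],z][m]
    if "tool_from_camera" in p:
        T=np.array(p["tool_from_camera"]);c=c@T[:3,:3].T+T[:3,3];return R.from_quat(o["tool_rot"]).apply(c)+o["eef_pos"]
    Rm=cv2.Rodrigues(np.array(p["rvec"],float))[0];return (c-np.array(p["tvec"]).ravel())@Rm
for n,c in (("w",cloud(p,o)),("t",cloud(t))):
    np.save(f"c{n}.npy",c)
    s=c[(abs(c[:,0]-.515)<.07)&(abs(c[:,1]+.262)<.07)]
    for a,b in ((.02,.04),(.035,.075),(.08,.097),(.097,.12)):
        k=s[(s[:,2]>a)&(s[:,2]<b)]
        if len(k)>5: print(n,a,b,len(k),k.min(0).round(4),k.max(0).round(4),k.mean(0).round(4))
E
```

```text
clock: 2.2
eef_pos: [0.4608, -0.3004, 0.2511]
tool_rot: [0.996, 0.086, -0.0, -0.0]
ft_force: [0.1, -0.0, -0.1]
grip_width: 0.0849
grasp_force: 0.0
[[ 0.001 -0.953 -0.303  0.077]
 [ 1.     0.001 -0.001 -0.   ]
 [ 0.001 -0.303  0.953 -0.142]
 [ 0.     0.     0.     1.   ]]
w brewer 0.78 [230.6 113.1] [ 0.5065 -0.2648  0.    ]
w brewer 0.61 [187.9  10.5] [ 0.6139 -0.1979  0.    ]
t brewer 0.7 [318.8 208.1] [ 0.5067 -0.2614  0.    ]
t brewer 0.59 [291.4 169.7] [ 0.628 -0.2    0.   ]
t brewer 0.29 [220.3 208.6] [0.5411 0.0167 0.    ]
t brewer 0.91 [318.3 204.9] [ 0.516  -0.2614  0.    ]
w 0.02 0.04 797 [ 0.4711 -0.3017  0.0276] [ 0.5402 -0.2318  0.0327] [ 0.5179 -0.2739  0.0303]
w 0.035 0.075 329 [ 0.4809 -0.293   0.0686] [ 0.5316 -0.2407  0.0738] [ 0.5174 -0.2754  0.0716]
w 0.08 0.097 669 [ 0.4838 -0.289   0.0903] [ 0.5282 -0.2446  0.097 ] [ 0.5073 -0.2668  0.0964]
w 0.097 0.12 1108 [ 0.4845 -0.2882  0.097 ] [ 0.5277 -0.2455  0.0996] [ 0.5061 -0.2671  0.0977]
t 0.02 0.04 147 [ 0.4727 -0.279   0.0222] [ 0.5388 -0.2301  0.0399] [ 0.4996 -0.2489  0.0295]
t 0.035 0.075 93 [ 0.4735 -0.2757  0.0354] [ 0.5308 -0.239   0.075 ] [ 0.4984 -0.2504  0.0624]
t 0.08 0.097 118 [ 0.4856 -0.2876  0.0877] [ 0.5266 -0.243   0.097 ] [ 0.5081 -0.2638  0.0944]
t 0.097 0.12 56 [ 0.4885 -0.2834  0.0972] [ 0.5257 -0.2426  0.1033] [ 0.5073 -0.2615  0.099 ]
```

View pics/w1.png

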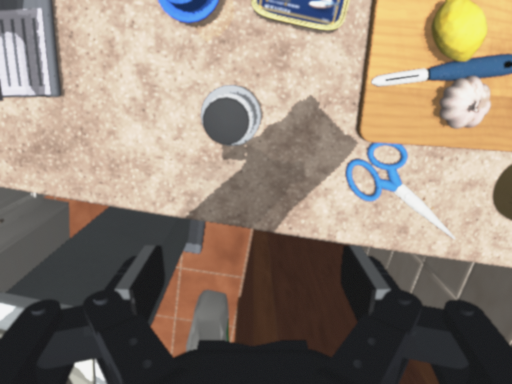

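The wrist view shows the brewer at (230,113), with the blue look-alike at the top edge and the stand's corner at top left. The depth slices put the brewer axis at about (0.506,-0.266). The flange and barrel heights match the given sizes. Next I'll get the stand's yaw and fork height from the depth data.

Run:
```python
from h import *
print(bot.get_obs()["joint_pos"].round(3))
c=np.load("ct.npy")
s=c[(abs(c[:,0]-.57)<.16)&(abs(c[:,1]-.02)<.12)&(c[:,2]>.006)]
print(np.histogram(s[:,2],bins=np.arange(.005,.35,.01)))
b=s[s[:,2]<.02]; r=cv2.minAreaRect(b[:,:2].astype(np.float32)*1000);print("base",len(b),r)
f=s[(s[:,2]>.062)&(s[:,2]<.097)];print("fork",len(f),cv2.minAreaRect(f[:,:2].astype(np.float32)*1000),np.percentile(f[:,2],[10,25,50,75,90]))
h=s[s[:,2]>.12];print("hi",h[h[:,2].argsort()][::6].round(3))
```

```text
[-0.579  0.334  0.184  1.421  0.     2.393]
(array([1539,  147,    0,    0,    3,    1,   31,  917,   63,   12,    4,
          3,    7,    6,   19,   96,   13,    6,   14,    3,    4,    0,
          0,    3,   26,   11,    6,    7,    5,    0,    0,    1,    0,
          0]), array([0.005, 0.015, 0.025, 0.035, 0.045, 0.055, 0.065, 0.075, 0.085,
       0.095, 0.105, 0.115, 0.125, 0.135, 0.145, 0.155, 0.165, 0.175,
       0.185, 0.195, 0.205, 0.215, 0.225, 0.235, 0.245, 0.255, 0.265,
       0.275, 0.285, 0.295, 0.305, 0.315, 0.325, 0.335, 0.345]))
base 1685 ((560.8763427734375, 17.05108642578125), (223.24273681640625, 317.6764831542969), 85.45222473144531)
fork 1019 ((574.32177734375, 22.365264892578125), (185.58267211914062, 77.84683227539062), 7.949611186981201) [0.07674979 0.07849017 0.08058669 0.08239698 0.08430995]
hi [[0.623 0.02  0.12 ]
 [0.65  0.024 0.134]
 [0.62  0.039 0.142]
 ...
 [0.439 0.057 1.2  ]
 [0.439 0.058 1.201]
 [0.439 0.056 1.202]]
```

```bash
python3 -m creep '[[[25,-13,0],[0,0,0]],[[25,-13,0],[0,0,0]],[[0,0,0],[0,0,-0.171]],[[0,0,0],[0,0,-0.171]],[[0,0,0],[0,0,-0.171]],[[0,0,0],[0,0,-0.171]],[[0,0,0],[0,0,-0.171]],[[0,0,0],[0,0,-0.171]],[[0,0,0],[0,0,-0.171]],[[0,0,0],[0,0,-0.171]],[[0,0,0],[0,0,-0.171]],[[0,0,0],[0,0,0]]]'
python3 - <<'E'
from h import *
o=bot.get_obs();print(o["joint_pos"].round(3));p=vision.camera("wrist");cv2.imwrite("pics/w2.png",p["image"])
ys,xs=np.mgrid[0:384,0:512]
pts=cv2.undistortPoints(np.stack([xs,ys],-1).reshape(-1,1,2).astype(float),p["K"],np.array([p["k1"],0,0,0,0.])).reshape(-1,2)
z=p["z_map"].reshape(-1);m=z>0;c=np.c_[pts*z[:,None],z][m]
T=np.array(p["tool_from_camera"]);c=c@T[:3,:3].T+T[:3,3];c=R.from_quat(o["tool_rot"]).apply(c)+o["eef_pos"]
s=c[(abs(c[:,0]-.507)<.06)&(abs(c[:,1]+.265)<.06)]
for a,b in ((.025,.035),(.062,.078),(.09,.12)):
    k=s[(s[:,2]>a)&(s[:,2]<b)]
    if len(k)>5: print(a,b,len(k),k.min(0).round(4),k.max(0).round(4),((k.max(0)+k.min(0))/2).round(4),cv2.minEnclosingCircle(k[:,:2].astype(np.float32)))
E
```

```text
clock: 4.0
eef_pos: [0.5052, -0.2669, 0.2514]
tool_rot: [0.658, 0.753, 0.0, 0.0]
ft_force: [-0.2, -0.0, -0.2]
grip_width: 0.0852
grasp_force: 0.0
[-0.486  0.378  0.248  1.441  0.     0.95 ]
0.025 0.035 795 [ 0.4718 -0.2902  0.026 ] [ 0.5407 -0.2316  0.0347] [ 0.5063 -0.2609  0.0304] ((0.5061704516410828, -0.2663300037384033), 0.03501897677779198)
0.062 0.078 438 [ 0.4805 -0.2795  0.0669] [ 0.5322 -0.2404  0.0741] [ 0.5064 -0.2599  0.0705] ((0.5063161849975586, -0.2665940225124359), 0.02628105878829956)
0.09 0.12 1540 [ 0.4844 -0.2882  0.0921] [ 0.5284 -0.2443  0.0994] [ 0.5064 -0.2663  0.0958] ((0.5062052011489868, -0.26638975739479065), 0.022382711991667747)
```

```bash
python3 -m creep '[[[0.3,1,30],[0,0,0]],[[0,0,40],[0,0,0]],[[0,0,40],[0,0,0]],[[0,0,40],[0,0,0]],[[0,0,30],[0,0,0]],[[0,0,20],[0,0,0]],[[0,0,15],[0,0,0]],[[0,0,0],[0,0,0]]]' && python3 -m creep '[[[0,0,0],[0,0,0]],[[0,0,0],[0,0,0]],[[0,0,0],[0,0,0]],[[0,0,0],[0,0,0]],[[0,0,0],[0,0,0]]]' 40
```

```text
clock: 5.05
eef_pos: [0.5056, -0.2659, 0.0353]
tool_rot: [0.657, 0.754, -0.0, -0.001]
ft_force: [0.2, -0.9, -0.1]
grip_width: 0.0852
grasp_force: 0.0
clock: 5.68
eef_pos: [0.5074, -0.2669, 0.0378]
tool_rot: [0.657, 0.754, 0.0, 0.001]
ft_force: [0.3, 0.1, 5.8]
grip_width: 0.0488
grasp_force: 62.7
```

```bash
python3 -m creep '[[[0,0,-10],[0,0,0]],[[0,0,-30],[0,0,0]],[[0,0,-40],[0,0,0]],[[0,0,-40],[0,0,0]],[[28,-6,0],[0,0,0]],[[42,-10,0],[0,0,0]],[[42,-10,0],[0,0,0]],[[42,-10,0],[0,0,0]],[[42,-10,0],[0,0,0]],[[42,-10,0],[0,0,0]],[[40,-7,0],[0,0,0]],[[0,0,0],[0,0,0]]]'
python3 - <<'E'
from h import *
vision.camera("top")
o=bot.get_obs();print(o["eef_pos"].round(4),o["tool_rot"].round(4),o["ft_force"].round(1),o["grip_width"],o["joint_pos"].round(3));p=vision.camera("wrist");cv2.imwrite("pics/w3.png",p["image"])
for q,z in [("stand_seat",.013),("stand",0),("stand_column",.19)]:
    for r in vision.place_of(p,q)[:2]: print(q,round(r["score"],2),np.round(r["position"],1),ray_pt(p,r["position"],z=z,o=o).round(4))
ys,xs=np.mgrid[0:384,0:512]
pts=cv2.undistortPoints(np.stack([xs,ys],-1).reshape(-1,1,2).astype(float),p["K"],np.array([p["k1"],0,0,0,0.])).reshape(-1,2)
z=p["z_map"].reshape(-1);m=z>0;c=np.c_[pts*z[:,None],z][m]
T=np.array(p["tool_from_camera"]);c=c@T[:3,:3].T+T[:3,3];c=R.from_quat(o["tool_rot"]).apply(c)+o["eef_pos"]
np.save("cs.npy",c)
s=c[(c[:,0]>.46)&(c[:,0]<.72)&(abs(c[:,1]-.02)<.1)]
print(np.histogram(s[:,2],bins=np.arange(-.002,.12,.003)))
E
```

```text
clock: 7.18
eef_pos: [0.4041, 0.0025, 0.1561]
tool_rot: [0.655, 0.755, -0.0, -0.001]
ft_force: [-0.0, -0.2, -2.6]
grip_width: 0.0487
grasp_force: 62.7
[0.4052 0.0013 0.1563] [ 6.560e-01  7.547e-01 -4.000e-04 -2.000e-04] [-0.3 -0.4 -3. ] 0.048950050238062974 [ 0.004  0.107 -0.362  1.102 -0.     1.435]
stand_seat 0.71 [390.9 178.3] [0.5381 0.0185 0.013 ]
stand 0.93 [380.  177.9] [0.5333 0.0146 0.    ]
(array([13799,   488,    42,   564,  8395,  4544,   120,    11,    12,
           6,     1,     0,     0,     0,     0,     0,     0,     0,
           0,     0,     0,     0,    14,    15,     1,    38,   332,
        6893,  2235,     8,     0,     0,     0,     0,     0,     0,
           0,     0,     0,     0]), array([-0.002,  0.001,  0.004,  0.007,  0.01 ,  0.013,  0.016,  0.019,
        0.022,  0.025,  0.028,  0.031,  0.034,  0.037,  0.04 ,  0.043,
        0.046,  0.049,  0.052,  0.055,  0.058,  0.061,  0.064,  0.067,
        0.07 ,  0.073,  0.076,  0.079,  0.082,  0.085,  0.088,  0.091,
        0.094,  0.097,  0.1  ,  0.103,  0.106,  0.109,  0.112,  0.115,
        0.118]))
```

View pics/w3.png

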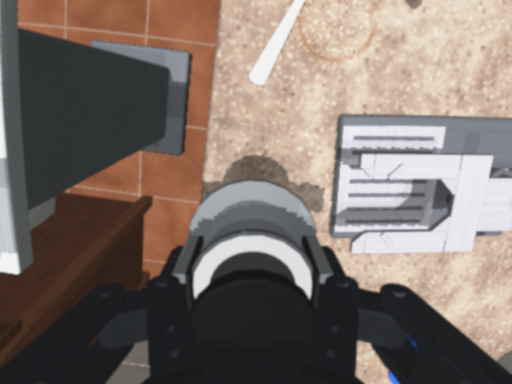

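The wrist view shows the brewer held upright at (250,220). The fork is at right, with its slot mouth near (360,195) and the stand aligned with the tool to within a degree or so. I'll fit the slot and plate.

Run:
```python
from h import *
from scipy.optimize import least_squares
c=np.load("cs.npy")
s=c[(c[:,0]>.46)&(c[:,0]<.72)&(abs(c[:,1]-.02)<.1)]
f=s[(s[:,2]>.076)&(s[:,2]<.088)];b=s[(s[:,2]>.006)&(s[:,2]<.019)]
print("tabl",np.median(s[s[:,2]<.004][:,2]),"base",np.median(b[:,2]),"plate",np.median(f[:,2]))
base=cv2.minAreaRect((b[:,:2]*1000).astype(np.float32));print(base)
for yaw in np.radians([6,7,7.5,8,8.5,9,10]):
    e=np.array([np.cos(yaw),np.sin(yaw)]);n=np.array([-e[1],e[0]])
    o=np.array([.537,.017]);q=(f[:,:2]-o)@np.c_[e,n]*1000
    sl=[]
    for x0 in (-42,-34,-26,-18,-10):
        y=np.sort(q[abs(q[:,0]-x0)<4][:,1]);i=np.argmax(np.diff(y));sl.append((y[0],y[i],y[i+1],y[-1]))
    sl=np.array(sl);fr=[np.percentile(q[abs(q[:,1]-k)<6][:,0],.5) for k in(-31,31)]
    mid=q[abs(q[:,1]-sl[:,1:3].mean())<5][:,0]
    print(round(np.degrees(yaw),1),sl.round(1).tolist(),"front",np.round(fr,1),"slotend",np.percentile(mid,1).round(1))
```

```text
tabl -0.0003520365751928378 base 0.012538892203158042 plate 0.08148218186201739
((578.0672607421875, 22.110443115234375), (189.21034240722656, 125.67402648925781), 8.101215362548828)
6.0 [[-42.5, -23.7, 18.5, 37.4], [-42.5, -23.6, 19.1, 37.8], [-42.1, -23.5, 19.2, 38.0], [-41.9, -23.0, 19.9, 37.9], [-41.2, -22.8, 20.1, 38.2]] front [-53.  -56.2] slotend 21.5
7.0 [[-41.7, -23.0, 19.3, 38.2], [-41.9, -23.0, 19.7, 38.3], [-41.7, -23.1, 19.6, 38.5], [-41.6, -22.8, 20.1, 38.1], [-41.0, -22.7, 20.4, 38.4]] front [-53.6 -55.5] slotend 21.5
7.5 [[-41.4, -22.7, 19.6, 38.5], [-41.6, -22.8, 20.0, 38.6], [-41.5, -22.9, 19.8, 38.7], [-41.2, -22.6, 20.3, 38.2], [-41.0, -22.6, 20.4, 38.4]] front [-53.9 -55.2] slotend 21.4
8.0 [[-41.0, -22.3, 20.0, 38.9], [-41.3, -22.5, 20.3, 38.9], [-41.3, -22.7, 20.0, 39.0], [-41.1, -22.5, 20.4, 38.4], [-40.9, -22.5, 20.5, 38.5]] front [-54.3 -54.8] slotend 21.4
8.5 [[-40.7, -22.0, 20.4, 39.2], [-40.9, -22.2, 20.5, 39.2], [-41.1, -22.4, 20.2, 39.2], [-40.9, -22.3, 20.5, 38.6], [-40.8, -22.4, 20.6, 38.6]] front [-54.6 -54.5] slotend 21.4
9.0 [[-40.3, -21.7, 20.8, 39.6], [-40.6, -21.8, 20.8, 39.5], [-40.9, -22.2, 20.5, 39.4], [-40.8, -22.1, 20.8, 38.8], [-40.7, -22.3, 20.6, 38.7]] front [-54.9 -54.2] slotend 21.4
10.0 [[-40.0, -20.9, 21.6, 40.3], [-39.8, -21.2, 21.4, 40.2], [-40.4, -21.7, 20.9, 39.9], [-40.4, -21.8, 21.1, 39.1], [-40.5, -22.1, 20.9, 38.9]] front [-55.5 -53.5] slotend 21.4
```

```bash
python3 -m creep '[[[-1,20,0],[0,0,0]],[[-1,30,0],[0,0,0]],[[-1,30,0],[0,0,0]],[[-1,27,0],[0,0,0]],[[-0.5,20,0],[0,0,0]],[[0,0,15],[0,0,0]],[[0,0,13],[0,0,0]],[[0,0,0],[0,0,0]],[[0,0,0],[0,0,0]]]'
cat > st.py <<'E'
from h import *
P=[];F=[]
for _ in range(3):
    vision.camera("top");o=bot.get_obs();P.append(o["eef_pos"]);F.append(o["ft_force"])
p=np.mean(P,0);e=np.array([.990,.141]);n=np.array([-.141,.990])
d=p[:2]-[.5364,.0159];a=2*np.arctan2(o["tool_rot"][1],o["tool_rot"][0])
f=np.mean(F,0)
print("t",round(o["clock"],2),"p",p.round(4),"stand xy mm",(d@e*1e3).round(1),(d@n*1e3).round(1),"a",np.degrees(a).round(1),"F stand",(f[:2]@e).round(1),(f[:2]@n).round(1),f[2].round(1),"T",o["ft_torque"].round(2),"w",round(o["grip_width"],4))
E
python3 st.py
```

```text
clock: 8.55
eef_pos: [0.5319, 0.0133, 0.1283]
tool_rot: [0.657, 0.754, -0.0, -0.0]
ft_force: [1.0, -0.4, -2.5]
grip_width: 0.0481
grasp_force: 63.0
t 8.7 p [0.5325 0.0134 0.1289] stand xy mm -4.2 -1.9 a 97.9 F stand 0.5 0.4 -2.4 T [-0.04 -0.04 -0.05] w 0.0488
```

```bash
python3 -m creep '[[[1.5,0,6],[0,0,0]],[[0,0,0],[0,0,0]]]'; python3 -m creep '[[[0,0,1.5],[0,0,0]],[[0,0,0],[0,0,0]]]';python3 -m creep '[[[0,0,1.5],[0,0,0]],[[0,0,0],[0,0,0]]]'; python3 st.py
```

```text
clock: 8.95
eef_pos: [0.5317, 0.0151, 0.1218]
tool_rot: [0.657, 0.754, -0.0, -0.0]
ft_force: [-0.5, -0.4, -2.9]
grip_width: 0.0488
grasp_force: 63.0
clock: 9.2
eef_pos: [0.5322, 0.0149, 0.1207]
tool_rot: [0.657, 0.754, -0.0, -0.0]
ft_force: [-0.1, 0.4, -3.7]
grip_width: 0.0487
grasp_force: 63.0
clock: 9.45
eef_pos: [0.5324, 0.0149, 0.1198]
tool_rot: [0.657, 0.754, 0.0, 0.0]
ft_force: [-2.2, -0.3, 0.7]
grip_width: 0.0485
grasp_force: 63.3
t 9.6 p [0.5324 0.0149 0.1198] stand xy mm -4.1 -0.4 a 97.9 F stand -1.4 0.7 1.7 T [ 0.02  0.3  -0.01] w 0.0487
```

```bash
python3 -m creep '[[[0,0,-12],[0,0,0]],[[0.4,-21,0],[0,0,0]],[[0,-30,0],[0,0,0]],[[0,-30,0],[0,0,0]],[[0,-20,0],[0,0,0]],[[0,0,13],[0,0,0]],[[0,0,20],[0,0,0]],[[0,0,0],[0,0,0]],[[0,0,0],[0,0,0]]]'; python3 st.py
```

```text
clock: 10.72
eef_pos: [0.4329, 0.0016, 0.0985]
tool_rot: [0.657, 0.754, 0.0, 0.0]
ft_force: [0.6, 0.1, -2.8]
grip_width: 0.049
grasp_force: 63.0
t 10.88 p [0.4331 0.0015 0.0988] stand xy mm -104.3 0.4 a 97.9 F stand 0.1 0.4 -2.7 T [-0.04 -0.06  0.03] w 0.0486
```

```bash
python3 -m creep '[[[0,10,0.3],[0,0,0]],[[0,10,0],[0,0,0]],[[0,0,0],[0,0,0]]]'; python3 -m creep '[[[0,7,0],[0,0,0]],[[0,7,0],[0,0,0]],[[0,0,0],[0,0,0]]]';  python3 st.py
```

```text
clock: 11.25
eef_pos: [0.4534, 0.0044, 0.0982]
tool_rot: [0.657, 0.754, 0.0, 0.001]
ft_force: [-0.2, -0.2, -2.8]
grip_width: 0.0483
grasp_force: 63.0
clock: 11.62
eef_pos: [0.4666, 0.0062, 0.098]
tool_rot: [0.657, 0.754, 0.0, 0.0]
ft_force: [-0.7, 1.0, -3.7]
grip_width: 0.0486
grasp_force: 63.0
t 11.78 p [0.4657 0.0061 0.0979] stand xy mm -71.4 0.3 a 97.8 F stand -0.1 0.1 -2.8 T [-0.03 -0.01 -0.04] w 0.0491
```

Run:
```python
from h import *
p=vision.camera("scene");im=p["image"][150:290,180:320];cv2.imwrite("pics/s4.png",cv2.resize(im,None,fx=4,fy=4,interpolation=cv2.INTER_CUBIC))
```

```text
(no output)
```

View pics/s4.png

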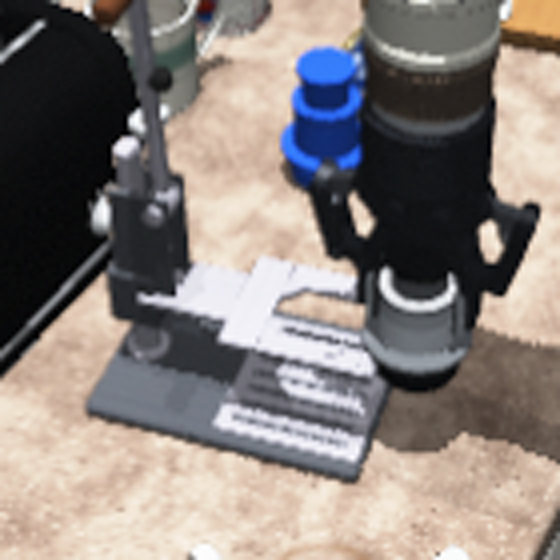

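The view shows the brewer's flange above the tine tips and its cap below them at the mouth, around (400,360). There is no contact force, so I'll continue in.

```bash
python3 -m creep '[[[-0.3,6,-0.4],[0,0,0]],[[0,6,0],[0,0,0]],[[0,6,0],[0,0,0]],[[0,0,0],[0,0,0]]]';python3 -m creep '[[[0,8,0],[0,0,0]],[[0,8,0],[0,0,0]],[[0,0,0],[0,0,0]]]'; python3 -m creep '[[[0,8,0],[0,0,0]],[[0,8,0],[0,0,0]],[[0,0,0],[0,0,0]]]';  python3 st.py
```

```text
clock: 12.32
eef_pos: [0.4844, 0.0084, 0.0984]
tool_rot: [0.657, 0.754, 0.0, 0.0]
ft_force: [0.6, -0.3, -3.2]
grip_width: 0.0487
grasp_force: 63.0
clock: 12.7
eef_pos: [0.5005, 0.0106, 0.0985]
tool_rot: [0.657, 0.754, 0.0, 0.0]
ft_force: [0.1, -0.3, -2.9]
grip_width: 0.0486
grasp_force: 63.0
clock: 13.08
eef_pos: [0.5163, 0.0128, 0.0985]
tool_rot: [0.657, 0.754, 0.0, 0.0]
ft_force: [0.2, -0.6, -2.9]
grip_width: 0.0489
grasp_force: 63.0
t 13.22 p [0.5153 0.0127 0.0983] stand xy mm -21.3 -0.2 a 97.8 F stand 0.2 0.5 -3.3 T [ 0.02 -0.01 -0.08] w 0.0487
```

```bash
python3 -m creep '[[[0,9,0],[0,0,0]],[[0,9,0],[0,0,0]],[[0,0,0],[0,0,0]]]';for i in 1; do python3 -m creep '[[[0,1.5,0],[0,0,0]],[[0,0,0],[0,0,0]]]'; python3 -m creep '[[[0,1.5,0],[0,0,0]],[[0,0,0],[0,0,0]]]'; done;  python3 st.py
```

```text
clock: 13.6
eef_pos: [0.5344, 0.0153, 0.0985]
tool_rot: [0.657, 0.754, 0.0, 0.0]
ft_force: [-0.6, -0.6, -3.4]
grip_width: 0.049
grasp_force: 63.0
clock: 13.85
eef_pos: [0.5345, 0.0153, 0.0983]
tool_rot: [0.657, 0.754, -0.0, -0.0]
ft_force: [0.9, 0.2, -2.5]
grip_width: 0.0485
grasp_force: 63.0
clock: 14.1
eef_pos: [0.5362, 0.0155, 0.0985]
tool_rot: [0.657, 0.754, 0.0, 0.0]
ft_force: [0.3, -0.0, -3.3]
grip_width: 0.0485
grasp_force: 63.0
t 14.25 p [0.5362 0.0155 0.0985] stand xy mm -0.3 -0.3 a 97.8 F stand -0.2 -0.4 -2.6 T [-0.01 -0.   -0.01] w 0.049
```

```bash
python3 -m creep '[[[0,1,0],[0,0,0]],[[0,0,0],[0,0,0]]]'; python3 st.py; python3 -m creep '[[[0,1,0],[0,0,0]],[[0,0,0],[0,0,0]]]';  python3 st.py
```

```text
clock: 14.5
eef_pos: [0.537, 0.0157, 0.0984]
tool_rot: [0.657, 0.754, -0.0, -0.0]
ft_force: [-0.7, -0.5, -2.4]
grip_width: 0.0483
grasp_force: 63.0
t 14.65 p [0.5369 0.0157 0.0983] stand xy mm 0.5 -0.3 a 97.8 F stand -0.8 0.3 -2.3 T [-0.02  0.25 -0.01] w 0.0489
clock: 14.9
eef_pos: [0.5371, 0.0157, 0.0982]
tool_rot: [0.657, 0.754, -0.001, -0.001]
ft_force: [-4.7, -1.3, -1.3]
grip_width: 0.0487
grasp_force: 63.0
t 15.05 p [0.5371 0.0157 0.0982] stand xy mm 0.7 -0.3 a 97.8 F stand -5.4 0.4 -0.5 T [-0.21  1.2  -0.  ] w 0.049
```

```bash
python3 -m creep '[[[0.2,-2.2,0],[0,0,0]],[[0,0,2.5],[0,0,0]],[[0,0,0],[0,0,0]]]'; python3 st.py; python3 -m creep '[[[0,0,1],[0,0,0]],[[0,0,0],[0,0,0]]]';  python3 st.py;  python3 -m creep '[[[0,0,1],[0,0,0]],[[0,0,0],[0,0,0]]]';  python3 st.py
```

```text
clock: 15.42
eef_pos: [0.5367, 0.0159, 0.0959]
tool_rot: [0.657, 0.754, 0.001, 0.0]
ft_force: [-0.6, -0.5, -3.8]
grip_width: 0.0487
grasp_force: 63.0
t 15.57 p [0.5367 0.0158 0.096 ] stand xy mm 0.3 -0.1 a 97.9 F stand 0.0 -0.3 -3.0 T [-0.01  0.01 -0.05] w 0.0482
clock: 15.82
eef_pos: [0.536, 0.0157, 0.0948]
tool_rot: [0.657, 0.754, 0.0, 0.0]
ft_force: [-0.5, -0.3, -2.6]
grip_width: 0.0487
grasp_force: 63.0
t 15.97 p [0.536  0.0157 0.0949] stand xy mm -0.4 -0.1 a 97.8 F stand -0.4 -0.1 -3.3 T [-0.    0.02 -0.01] w 0.0485
clock: 16.23
eef_pos: [0.5361, 0.0157, 0.0943]
tool_rot: [0.657, 0.754, 0.0, 0.0]
ft_force: [-1.0, -0.1, 0.3]
grip_width: 0.0487
grasp_force: 63.4
t 16.38 p [0.5361 0.0158 0.0943] stand xy mm -0.3 -0.1 a 97.9 F stand -1.4 0.7 1.2 T [0.04 0.24 0.02] w 0.0487
```

```bash
python3 -m creep '[[[0,0,-0.4],[0,0,0]],[[0,0,0],[0,0,0]],[[0,0,0],[0,0,0]],[[0,0,0],[0,0,0]]]' 80; python3 -m creep '[[[0,0,-10],[0,0,0]],[[0,0,-20],[0,0,0]],[[0,0,-40],[0,0,0]],[[0,0,-45],[0,0,0]],[[0,0,-45],[0,0,0]],[[0,0,0],[0,0,0]]]'
python3 - <<'E'
from h import *
t=vision.camera("top");o=bot.get_obs();p=vision.camera("wrist");cv2.imwrite("pics/w5.png",p["image"]);s=vision.camera("scene");im=s["image"][130:270,180:320];cv2.imwrite("pics/s5.png",cv2.resize(im,None,fx=4,fy=4,interpolation=cv2.INTER_CUBIC))
print(o["joint_pos"].round(3))
ys,xs=np.mgrid[0:384,0:512]
pts=cv2.undistortPoints(np.stack([xs,ys],-1).reshape(-1,1,2).astype(float),p["K"],np.array([p["k1"],0,0,0,0.])).reshape(-1,2)
z=p["z_map"].reshape(-1);m=z>0;c=np.c_[pts*z[:,None],z][m]
T=np.array(p["tool_from_camera"]);c=c@T[:3,:3].T+T[:3,3];c=R.from_quat(o["tool_rot"]).apply(c)+o["eef_pos"]
d=c[:,:2]-[.5364,.0159];q=np.c_[d@[.990,.141],d@[-.141,.990]]*1e3;np.save("cq.npy",np.c_[q,c[:,2]])
for a,b,r in ((.083,.092,48),(.122,.13,40),(.14,.17,40)):
    k=q[(c[:,2]>a)&(c[:,2]<b)&(np.hypot(*q.T)<r)];zz=c[(c[:,2]>a)&(c[:,2]<b)&(np.hypot(*q.T)<r),2]
    if len(k)>9: print(a,len(k),cv2.minEnclosingCircle(k.astype(np.float32)),np.median(zz))
# bar from scene depth
ys2=pts;K=s["K"]
pts=cv2.undistortPoints(np.stack([xs,ys],-1).reshape(-1,1,2).astype(float),K,np.array([s["k1"],0,0,0,0.])).reshape(-1,2)
z=s["z_map"].reshape(-1);cc=np.c_[pts*z[:,None],z][z>0]
Rm=cv2.Rodrigues(np.array(s["rvec"],float))[0];cc=(cc-np.array(s["tvec"]).ravel())@Rm
d=cc[:,:2]-[.5364,.0159];q=np.c_[d@[.990,.141],d@[-.141,.990]]*1e3
for a in np.arange(.2,.36,.01):
    k=(cc[:,2]>a)&(cc[:,2]<a+.01)&(abs(q[:,1])<55)&(q[:,0]>60)&(q[:,0]<220)
    if k.sum(): print(round(a,2),k.sum(),q[k].min(0).round(0),q[k].max(0).round(0))
E
```

```text
clock: 16.88
eef_pos: [0.536, 0.0157, 0.0943]
tool_rot: [0.657, 0.754, 0.0, 0.0]
ft_force: [-0.2, -0.7, -0.7]
grip_width: 0.0799
grasp_force: 0.0
clock: 17.62
eef_pos: [0.5384, 0.0158, 0.2596]
tool_rot: [0.657, 0.754, 0.003, 0.004]
ft_force: [-0.4, -0.2, -0.9]
grip_width: 0.0801
grasp_force: 0.0
[0.029 0.302 0.154 1.417 0.    1.463]
0.083 1150 ((-0.38815996050834656, 0.31165698170661926), 47.3679313659668) 0.08663960610282541
0.122 631 ((-0.24867692589759827, 0.25405460596084595), 26.19742774963379) 0.12808235293568504
0.14 2155 ((-0.48790958523750305, 0.33532097935676575), 22.431116104125977) 0.15367048064102043
0.2 16 [91. -3.] [101.   9.]
0.21 17 [92. -2.] [102.   9.]
0.22 19 [93. -2.] [100.   9.]
0.23 15 [90. -2.] [104.   9.]
0.24 29 [82. -2.] [103.   9.]
0.25 31 [83. -2.] [103.   8.]
0.26 18 [94. -0.] [103.   8.]
0.27 21 [94. -3.] [103.   8.]
0.28 17 [94. -0.] [103.   7.]
0.29 20 [95. -3.] [103.   9.]
0.3 10 [60.  2.] [103.  40.]
0.31 98 [ 61. -39.] [108.  46.]
0.32 143 [ 61. -40.] [109.  45.]
0.33 16 [61. 11.] [69. 15.]
0.34 15 [60. 11.] [68. 15.]
0.35 11 [60. 12.] [67. 14.]
```

View pics/w5.png

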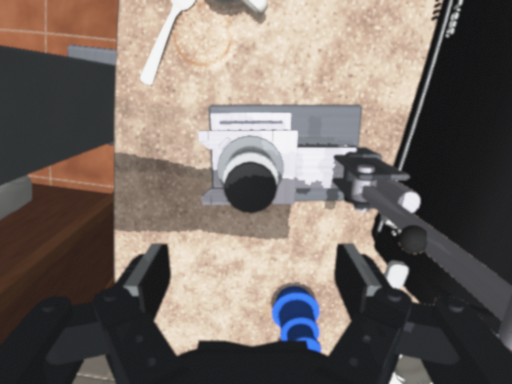

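View pics/s5.png

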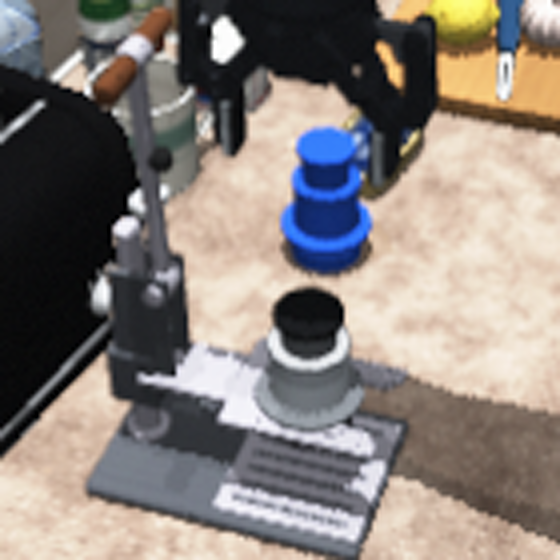

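The wrist view shows the brewer seated in the fork at (250,170), on its axis within 0.5 mm. Flange top at about 0.0866 is plate + 5 mm, so it sits behind the lips. The scene crop shows the same, with the lever upright and its wooden bar at (135,55). Next I'll locate the bar precisely and check the clearance behind it.

Run:
```python
from h import *
def cl(s):
    ys,xs=np.mgrid[0:384,0:512]
    pts=cv2.undistortPoints(np.stack([xs,ys],-1).reshape(-1,1,2).astype(float),s["K"],np.array([s["k1"],0,0,0,0.])).reshape(-1,2)
    z=s["z_map"].reshape(-1);cc=np.c_[pts*z[:,None],z][z>0]
    Rm=cv2.Rodrigues(np.array(s["rvec"],float))[0];cc=(cc-np.array(s["tvec"]).ravel())@Rm
    d=cc[:,:2]-[.5364,.0159];return np.c_[d@[.990,.141]*1e3,d@[-.141,.990]*1e3,cc[:,2]*1e3]
s=vision.camera("scene");t=vision.camera("top")
a=cl(s);b=cl(t)
for n,c in(("s",a),("t",b)):
    for lo,hi in((-42,-12),(12,44)):
        k=c[(c[:,0]>75)&(c[:,0]<150)&(c[:,1]>lo)&(c[:,1]<hi)&(c[:,2]>295)&(c[:,2]<345)]
        if len(k): print(n,lo,len(k),np.percentile(k,[5,50,95],axis=0).round(1).tolist())
    k=c[(c[:,0]>112)&(c[:,0]<300)&(abs(c[:,1])<140)&(c[:,2]>180)&(c[:,2]<900)]
    for x0 in range(110,300,30):
        kk=k[(k[:,0]>=x0)&(k[:,0]<x0+30)]
        if len(kk): print(n,"behind",x0,len(kk),kk.min(0).round(),kk.max(0).round())
```

```text
s -42 57 [[93.9, -38.0, 313.8], [97.7, -27.1, 321.6], [106.2, -13.1, 323.9]]
s 12 87 [[94.0, 14.9, 311.9], [98.4, 32.1, 320.6], [106.3, 43.4, 324.3]]
s behind 110 29 [112.  -8. 181.] [123.  10. 192.]
s behind 170 75 [ 185. -121.  180.] [200. -40. 189.]
s behind 200 570 [ 200. -128.  180.] [230. 129. 192.]
s behind 230 591 [ 230. -137.  180.] [260. 140. 194.]
s behind 260 412 [ 260. -138.  180.] [290. 140. 193.]
s behind 290 178 [ 290. -104.  180.] [300. 116. 193.]
```

```bash
python3 -m creep '[[[0,0,-40],[0,0,0]],[[0,0,-52],[0,0,0]],[[6,15,0],[0,0,0]],[[10,30,0],[0,0,0]],[[10,30,0],[0,0,0]],[[0,24,0],[0,0,0]],[[0,0,0],[0,0,0]],[[0,0,0],[0,0,0]]]' 40; python3 st.py
```

```text
clock: 18.88
eef_pos: [0.6297, 0.0548, 0.3453]
tool_rot: [0.657, 0.754, -0.001, -0.001]
ft_force: [-0.3, -0.3, 0.2]
grip_width: 0.0397
grasp_force: 0.0
t 19.02 p [0.6296 0.0547 0.3465] stand xy mm 97.8 25.3 a 97.8 F stand 0.0 -0.2 -0.1 T [ 0.01 -0.02  0.03] w 0.0402
```

```bash
python3 -m creep '[[[0,4,6],[0,0,0]],[[0,0,12],[0,0,0]],[[0,0,13],[0,0,0]],[[0,0,14],[0,0,0]],[[0,0,0],[0,0,0]]]'; python3 st.py;  python3 -m creep '[[[0,0,0],[0,0,0]],[[0,0,0],[0,0,0]]]' 26; python3 st.py
```

```text
clock: 19.65
eef_pos: [0.6336, 0.0554, 0.3]
tool_rot: [0.657, 0.754, -0.001, -0.001]
ft_force: [-0.4, -0.3, 0.5]
grip_width: 0.0399
grasp_force: 0.0
t 19.8 p [0.6343 0.0555 0.3016] stand xy mm 102.5 25.4 a 97.8 F stand 0.1 -0.6 -0.0 T [0.01 0.03 0.01] w 0.04
clock: 20.05
eef_pos: [0.6346, 0.0556, 0.3018]
tool_rot: [0.657, 0.754, 0.0, 0.0]
ft_force: [0.4, 0.8, 0.4]
grip_width: 0.0259
grasp_force: 0.0
t 20.2 p [0.6345 0.0556 0.3016] stand xy mm 102.8 25.4 a 97.8 F stand -0.5 0.4 0.4 T [0.   0.   0.01] w 0.026
```

```bash
python3 -m creep '[[[0,-6,0],[0,0,0]],[[0,-9,0],[0,0,0]],[[0,-9,0.6],[0,0,0]],[[0,-9,1],[0,0,0]],[[0,-9,1.4],[0,0,0]],[[0,-9,2],[0,0,0]],[[0,-9,2.4],[0,0,0]],[[0,-9,2.6],[0,0,0]],[[0,0,0],[0,0,0]]]'; python3 st.py;  python3 -m creep '[[[0,-9,3.5],[0,0,0]],[[0,-9,4.2],[0,0,0]],[[0,-8,4.4],[0,0,0]],[[0,-8,5],[0,0,0]],[[0,-8,5.5],[0,0,0]],[[0,-8,6],[0,0,0]],[[0,0,0],[0,0,0]]]'; python3 st.py
```

```text
clock: 21.32
eef_pos: [0.565, 0.046, 0.2911]
tool_rot: [0.657, 0.754, -0.0, -0.0]
ft_force: [0.6, 0.3, 0.5]
grip_width: 0.0262
grasp_force: 0.0
t 21.48 p [0.5658 0.0461 0.2912] stand xy mm 33.3 25.7 a 97.8 F stand -0.1 0.0 0.0 T [-0.04 -0.04 -0.  ] w 0.0263
clock: 22.35
eef_pos: [0.5154, 0.0392, 0.2621]
tool_rot: [0.657, 0.754, -0.001, -0.001]
ft_force: [0.2, 0.1, -0.2]
grip_width: 0.0263
grasp_force: 0.0
t 22.5 p [0.5163 0.0393 0.2626] stand xy mm -16.6 26.0 a 97.8 F stand 0.6 0.1 -0.1 T [ 0.03 -0.02 -0.07] w 0.0262
```

Run:
```python
from h import *
p=vision.camera("scene");im=p["image"][110:250,180:320];cv2.imwrite("pics/s6.png",cv2.resize(im,None,fx=4,fy=4,interpolation=cv2.INTER_CUBIC))
```

```text
(no output)
```

View pics/s6.png

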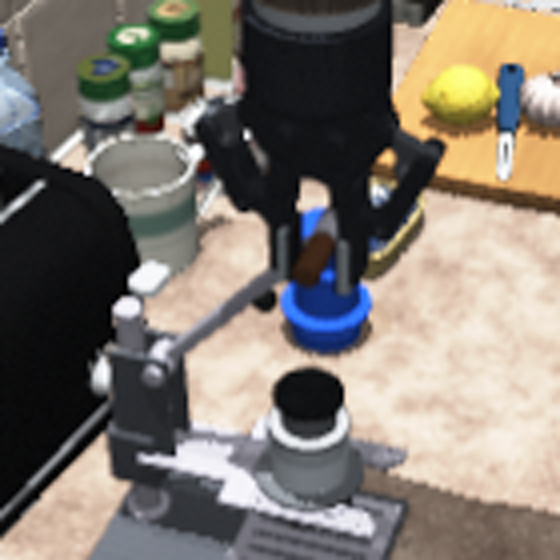

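The bar is between the fingers at (315,255) and the lever is following, with the foot clear of the plunger. I'll continue along the arc.

```bash
python3 -m creep '[[[0,-6.6,6],[0,0,0]],[[0,-6.6,6.5],[0,0,0]],[[0,-6.6,7],[0,0,0]],[[0,-5.5,8],[0,0,0]],[[0,-5.5,8],[0,0,0]],[[0,-5.5,8],[0,0,0]],[[0,0,0],[0,0,0]]]'; python3 st.py;  python3 -m creep '[[[0,0,0],[0,0,0]],[[0,0,-15],[0,0,0]],[[0,0,-30],[0,0,0]],[[0,0,0],[0,0,0]],[[0,0,0],[0,0,0]],[[0,0,0],[0,0,0]]]' 40; python3 st.py
python3 - <<'E'
from h import *
s=vision.camera("scene")
ys,xs=np.mgrid[0:384,0:512]
pts=cv2.undistortPoints(np.stack([xs,ys],-1).reshape(-1,1,2).astype(float),s["K"],np.array([s["k1"],0,0,0,0.])).reshape(-1,2)
z=s["z_map"].reshape(-1);m=z>0;cc=np.c_[pts*z[:,None],z][m];col=s["image"].reshape(-1,3)[m].astype(int)
Rm=cv2.Rodrigues(np.array(s["rvec"],float))[0];cc=(cc-np.array(s["tvec"]).ravel())@Rm
d=cc[:,:2]-[.5364,.0159];q=np.c_[d@[.990,.141]*1e3,d@[-.141,.990]*1e3,cc[:,2]*1e3]
k=(q[:,0]>-110)&(q[:,0]<40)&(abs(q[:,1]-2)<50)&(q[:,2]>180)&(q[:,2]<275)&(col[:,2]>col[:,0]+25)
print(k.sum(),np.percentile(q[k],[5,50,95],axis=0).round(1))
E
```

```text
clock: 23.42
eef_pos: [0.4797, 0.0342, 0.2184]
tool_rot: [0.657, 0.754, -0.001, -0.001]
ft_force: [0.4, -0.5, -0.4]
grip_width: 0.0262
grasp_force: 0.0
t 23.57 p [0.4802 0.0343 0.2191] stand xy mm -53.0 26.2 a 97.9 F stand -0.3 -0.2 0.2 T [ 0.01 -0.03  0.02] w 0.0263
clock: 24.32
eef_pos: [0.48, 0.0343, 0.2632]
tool_rot: [0.657, 0.754, -0.001, -0.001]
ft_force: [-0.1, -0.3, -0.5]
grip_width: 0.0397
grasp_force: 0.0
t 24.48 p [0.4801 0.0343 0.2633] stand xy mm -53.2 26.1 a 97.8 F stand -0.2 0.0 0.1 T [ 0.01 -0.01  0.03] w 0.0402
113 [[-55.8 -32.2 228.3]
 [-51.1  19.2 239. ]
 [-42.9  42.  242. ]]
```

```bash
python3 -m creep '[[[-4,2,0],[0,0,0]],[[0,0,0],[0,0,0]],[[0,0,0],[0,0,0]],[[0,0,0],[0,0,0]],[[0,0,12],[0,0,0]],[[0,0,6],[0,0,0]],[[0,0,0],[0,0,0]]]' 0; python3 st.py; python3 -m creep '[[[0,-3,6],[0,0,0]],[[0,-4,8],[0,0,0]],[[0,-3.5,8],[0,0,0]],[[0,-2.5,8],[0,0,0]],[[0,-2.5,8],[0,0,0]],[[0,-2,8],[0,0,0]],[[0,0,0],[0,0,0]]]';python3 st.py
```

```text
clock: 25.4
eef_pos: [0.4824, 0.0306, 0.2452]
tool_rot: [0.657, 0.754, -0.001, -0.001]
ft_force: [-0.6, 0.5, 0.9]
grip_width: -0.0
grasp_force: 0.0
t 25.55 p [0.483  0.0306 0.246 ] stand xy mm -50.8 22.1 a 97.8 F stand 0.1 0.6 0.3 T [-0.01  0.04  0.06] w -0.0
clock: 26.42
eef_pos: [0.4653, 0.0282, 0.1994]
tool_rot: [0.657, 0.754, -0.0, -0.001]
ft_force: [-0.6, 0.0, 1.0]
grip_width: 0.0001
grasp_force: 0.0
t 26.57 p [0.4659 0.0283 0.2002] stand xy mm -68.0 22.2 a 97.8 F stand -0.0 -0.9 -0.5 T [ 0.   -0.01 -0.02] w 0.0003
```

```bash
python3 -m creep '[[[0,-0.4,5],[0,0,0]],[[0,-0.4,5],[0,0,0]],[[0,-0.3,4],[0,0,0]]]';python3 -m creep '[[[0,-0.3,4],[0,0,0]],[[0,-0.3,4],[0,0,0]]]';python3 -m creep '[[[0,-0.2,4],[0,0,0]],[[0,0,4],[0,0,0]]]';python3 -m creep '[[[0,0,3],[0,0,0]],[[0,0,0],[0,0,0]]]'; python3 st.py
```

```text
clock: 26.95
eef_pos: [0.4642, 0.028, 0.1863]
tool_rot: [0.657, 0.754, -0.0, -0.0]
ft_force: [-3.6, 0.0, 5.6]
grip_width: 0.0003
grasp_force: 2.9
clock: 27.2
eef_pos: [0.4628, 0.0278, 0.1782]
tool_rot: [0.657, 0.754, -0.001, -0.001]
ft_force: [-4.8, -0.4, 6.9]
grip_width: -0.0003
grasp_force: 3.0
clock: 27.45
eef_pos: [0.4627, 0.0278, 0.1702]
tool_rot: [0.657, 0.754, -0.001, -0.001]
ft_force: [-4.3, -1.2, 5.7]
grip_width: -0.0004
grasp_force: 2.9
clock: 27.7
eef_pos: [0.4633, 0.0279, 0.167]
tool_rot: [0.657, 0.754, -0.0, -0.0]
ft_force: [-1.2, 0.1, 1.1]
grip_width: -0.0003
grasp_force: 0.5
t 27.85 p [0.464  0.028  0.1671] stand xy mm -70.0 22.2 a 97.8 F stand -0.0 0.2 0.7 T [ 0.02  0.11 -0.01] w -0.0001
```

```bash
for i in 1; do python3 -m creep '[[[0,0,3],[0,0,0]],[[0,0,0],[0,0,0]]]'|grep -E "eef|ft_f"; python3 -m creep '[[[0,0,2],[0,0,0]],[[0,0,0],[0,0,0]]]'|grep -E "eef|ft_f"; python3 -m creep '[[[0,0,1.5],[0,0,0]],[[0,0,0],[0,0,0]]]'|grep -E "eef|ft_f"; python3 -m creep '[[[0,0,1],[0,0,0]],[[0,0,0],[0,0,0]]]'; done; python3 st.py
```

```text
eef_pos: [0.464, 0.028, 0.1643]
ft_force: [-0.6, -0.2, 2.5]
eef_pos: [0.4639, 0.028, 0.1623]
ft_force: [-2.0, -0.5, 4.2]
eef_pos: [0.4638, 0.028, 0.1607]
ft_force: [-2.2, -0.2, 4.1]
clock: 28.85
eef_pos: [0.4638, 0.028, 0.1597]
tool_rot: [0.657, 0.754, -0.0, -0.0]
ft_force: [-2.2, -0.0, 4.7]
grip_width: 0.0
grasp_force: 2.3
t 29.0 p [0.4638 0.028  0.1597] stand xy mm -70.2 22.2 a 97.9 F stand -1.9 0.1 4.3 T [-0.09  0.55 -0.  ] w -0.0001
```

Still moving, with no hard stop felt yet.

```bash
for i in 1; do python3 -m creep '[[[0,0,1],[0,0,0]],[[0,0,0],[0,0,0]]]'|grep -E "eef|ft_f"; python3 -m creep '[[[0,0,1],[0,0,0]],[[0,0,0],[0,0,0]]]'|grep -E "eef|ft_f"; python3 -m creep '[[[0,0,0.8],[0,0,0]],[[0,0,0],[0,0,0]]]'|grep -E "eef|ft_f";  done; python3 st.py
```

```text
eef_pos: [0.4638, 0.028, 0.1589]
ft_force: [-2.8, -0.1, 5.6]
eef_pos: [0.4638, 0.028, 0.1585]
ft_force: [-4.4, -0.0, 10.0]
eef_pos: [0.4638, 0.028, 0.1582]
ft_force: [-5.2, -0.2, 12.5]
t 29.9 p [0.4638 0.028  0.1582] stand xy mm -70.1 22.2 a 97.8 F stand -5.6 0.3 13.8 T [-0.09  1.18  0.04] w -0.0003
```

```bash
python3 -m creep '[[[0,0,1.5],[0,0,0]],[[0,0,0],[0,0,0]],[[0,0,0],[0,0,0]]]'|grep -E "eef|ft_f"; python3 st.py; python3 -m creep '[[[0,0,-3],[0,0,0]],[[0,0,-3],[0,0,0]],[[0,0,-10],[0,0,0]],[[0,0,-30],[0,0,0]],[[0,-15,-40],[0,0,0]],[[0,-40,-40],[0,0,0]],[[0,0,0],[0,0,0]]]'
python3 - <<'E'
from h import *
vision.camera("top");o=bot.get_obs();p=vision.camera("wrist");cv2.imwrite("pics/w7.png",p["image"])
s=vision.camera("scene");im=s["image"][150:290,180:320];cv2.imwrite("pics/s7.png",cv2.resize(im,None,fx=4,fy=4,interpolation=cv2.INTER_CUBIC))
ys,xs=np.mgrid[0:384,0:512]
pts=cv2.undistortPoints(np.stack([xs,ys],-1).reshape(-1,1,2).astype(float),p["K"],np.array([p["k1"],0,0,0,0.])).reshape(-1,2)
z=p["z_map"].reshape(-1);m=z>0;c=np.c_[pts*z[:,None],z][m]
T=np.array(p["tool_from_camera"]);c=c@T[:3,:3].T+T[:3,3];c=R.from_quat(o["tool_rot"]).apply(c)+o["eef_pos"]
d=c[:,:2]-[.5364,.0159];q=np.c_[d@[.990,.141],d@[-.141,.990]]*1e3;r=np.hypot(*q.T);Z=c[:,2]*1e3
k=(r<21)&(abs(q[:,1]-2)>9)&(Z>100);print("plunger",k.sum(),np.percentile(Z[k],[5,50,95]))
k=(abs(q[:,0]+70)<12)&(abs(q[:,1])<43)&(Z>120);print("bar",k.sum(),np.percentile(q[k],[2,50,98],axis=0),np.percentile(Z[k],[2,50,98]))
k=(abs(q[:,1]-2)<5)&(q[:,0]>30)&(q[:,0]<85)&(Z>120);print("arm",k.sum(),np.polyfit(q[k,0],Z[k],1) if k.sum()>5 else "")
k=(r<48)&(Z>82)&(Z<92);print("flange",np.percentile(Z[(r<34)&(r>27)&(Z>75)&(Z<95)],[5,50,95]))
for qn,zz in [("espresso_cup",0),("sardine_tin",0)]:
    for r_ in vision.place_of(s,qn)[:1]: print(qn,ray_pt(s,r_["position"],z=zz).round(4))
E
```

```text
eef_pos: [0.4639, 0.028, 0.1577]
ft_force: [-7.4, -0.7, 19.1]
t 30.43 p [0.4639 0.028  0.1577] stand xy mm -70.1 22.2 a 97.8 F stand -7.7 0.5 19.0 T [-0.16  1.72  0.01] w -0.0
clock: 31.3
eef_pos: [0.4098, 0.0204, 0.285]
tool_rot: [0.657, 0.754, 0.002, 0.003]
ft_force: [1.3, -0.2, -0.2]
grip_width: -0.0001
grasp_force: 0.0
plunger 358 [133.99955344 135.01791739 136.1189666 ]
bar 4921 [[-81.68614584 -36.03471234]
 [-74.07273997  33.99205075]
 [-63.30863853  39.06208666]] [152.7504391  361.61417047 373.88902504]
arm 567 [3.34396038e-03 1.55137976e+02]
flange [85.44213683 86.69397457 87.73637424]
espresso_cup [0.4926 0.2084 0.    ]
sardine_tin [ 0.6423 -0.3176  0.    ]
```

View pics/s7.png

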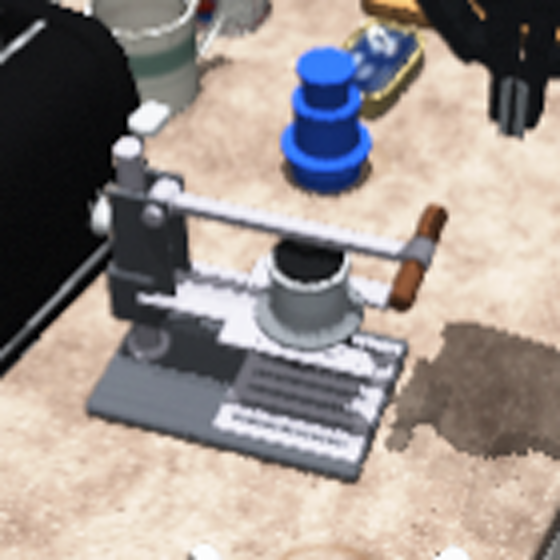

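The lever is level at (290,220), down on the plunger. The plunger top at 135 mm is plate + 53.5 mm, which is fully home, and the gripper is clear.

```bash
python3 -c "
from workcell import workorder
print(workorder.job_done())"
```

```text
the job is handed in; nothing more can be done
None
```

The brewer is seated upright in the fork with its flange behind the lips, the lever is down and level with the plunger fully home, and I handed the job in at about 31 s with the gripper clear; the judge's verdict was not shown.

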